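# Lock back the pushers of the two empty lanes

## Robot

A 6-joint arm with a two-finger parallel gripper is mounted at the origin on the work surface. World frame = base frame: x ahead of the robot, y to its left, z up, the work surface at z = 0. Lengths are in mm, angles in rad, forces in N, time in s.
With the tool pointing down it reaches from about 400 to 925 mm from the base axis. Payload 3.4 kg.
Tool frame: the origin (TCP) lies at the very end of the fingers, on their centre line; the grasp point (between the pads) lies 19 mm behind it (grasp_offset is the distance from the TCP to the grasp point, in mm); x points along the fingers, y is the direction in which the jaws open and shut, and the axes are right-handed (so a half turn about x gives the same grasp; the last joint's range is limited). The gripper opens to 85 mm and grips with 20 to 120 N. Pads are 22 mm wide; open, the fingers measure 114 mm over their backs; the gripper's body (76 mm by 85 mm) begins 54 mm behind the grasp point. The pads swing forward as they close: fully open they stand 13 mm farther back than shut.
Start: joints at [1.034, 0.307, 1.506, -0, 1.328, -0.073], TCP at [256.734, 514.508, 194.105] pointing down, gripper open.
Joint ranges: [-3.12, 3.12], [-1.05, 2.28], [0.14, 2.33], [-1.42, 4.57], [0.1, 2.73], [-2.68, 2.68]. Speed limits (rad/s): [2.57, 2.57, 3.14, 3.14, 3.14, 3.14].

## Interface

Orientations are given as a unit quaternion [w, x, y, z].
In Python, from bench import observe, snapshot, camera_params, close_job, grasp_offset gives the robot as it stands.
- The arm moves only by the tool play_rows, never from a script. Its argument "targets" is a list that holds one entry, the list of rows, each a list of 7 numbers: the shift along the tool's x, y, z normalised to -1 to 1, where 1 is 0.05 m, then the turn, a rotation vector about the tool's x, y, z normalised to -1 to 1, where 1 is 5 degrees, then the closure, from 0 (fully open) to 1 (shut). A call has 1 to 20 rows; each row shifts and turns the commanded pose from where the row before left it, along the tool's axes as they then stand; what a row does not reach is not made up. A row lasts 1/8 s, in which the tool goes at most 62.5 mm and 10.7 degrees, less where a joint would pass 70% of its speed; a pose out of reach is approached as far as the arm can. A call with a number of a shift or a turn outside -1 to 1 is refused whole. A call with a gripper value outside its range is refused whole. The fingers move at their own pace and stop on an object; "newtons" is the grip in N (left out, the last holds). Time passes only in rows, so rows that do not move let the fingers close. It gives the time, the measured TCP pose, the force and the opening at its end, in the units of the state.
- observe(): the state, without advancing time (a new reading comes with each control period).
- snapshot(name): name is "scene" or "top" or "wrist"; returns the picture (480x640x3 uint8, blue, green, red); there is no depth.
- camera_params(name): a dict with "mtx" (3x3 intrinsics, pixels), "eye" and "rotation" of the camera in the world; the wrist camera has in their place "tool_from_camera" (4x4, takes a point from camera to tool coordinates, whose origin is the TCP and whose axes are the tool frame's). Camera axes: x right, y up, looking along -z (the intrinsics and any distortion apply to the point x, -y, -z); pixel columns grow to the right and rows downward; lengths in mm; the calibration is good to about 2 mm. A picture is of the moment at which its call begins: read the wrist's pose just before it. camera_params takes no time and is no camera call.
- close_job(): hands the job in, once; it reports no verdict.
The state is a dict: "clock": time; "joints": joint angles; "joint_velocities": joint speeds; "joint_efforts": joint torques, N m; "tcp_pos": TCP position; "tcp_rot": TCP orientation; "contact_force": force on the tool from outside, world axes, zero at the start; "torque": the same for the moment, N m; "gripper_width": opening from 0.0 (shut) to 1.0 (fully open).
Only numpy, scipy, OpenCV 4.12 (cv2) and the standard library are available. Lean on these libraries where they do the work, as an engineer would, in place of code of your own. Each camera call takes 0.05 s, during which the arm holds its last target. There are 200 camera calls.

## Task

Two of the three pusher lanes of tubes have sold out: lock their pushers back ready for refilling. With the fingertips of the shut gripper, push each empty lane's white pusher rearwards by its front face until you feel it click into its hold-back notch, stop there without ramming it into the end of the track, then leave it standing back by itself. Do not grip the pushers or touch their spring drums, and leave the stocked lane's pusher, the tubes and everything else on the counter where they are.

Things in the scene. Friction and masses are not known exactly. Their poses are not given: they have to be found in the camera images.
- travel_a (a joint): How far (m) lane a's pusher stands back from the front; starts at 0, grows rearwards. Its spring draws it forward unless latched. Notch at 0.150: from 0.135 the push rises to about 7 N near 0.141, then drops to nothing at about 0.146 as it clicks in by itself. Past 0.152 it rises again to 7 N; hard end of track at 0.160. Let go between 0.148 and 0.160, it settles at 0.150 and stays.
- pusher_a_face (a point): Point in the front face of lane a's pusher, mid-width, 20 mm below its top edge, 24 mm above the top of the front stop, 78 mm above the counter; travels with the pusher. x rearwards (the way to push), y across, z up. Short of the notch the push needed is 1.5 N (front) to 2 N.
- pusher_a: Lane a's pusher; its face is an upright white plastic plate 100 mm wide, 5 mm thick, top edge 98 mm above the counter. Origin in its front surface, mid-width, 34 mm above the counter (44 mm below pusher_a_face); x rearwards, z up.
- drum_a: Black coil-spring drum behind pusher a's face, 36 mm in diameter, 44 mm long, between two white cheeks. Origin at its centre, 30 mm behind the face and 74 mm above the counter; it turns about its y.
- lane_a: Fixed pusher lane (empty), 270 mm deep (x), 116 mm wide: black floor 4 mm thick, grey dividers 3 mm thick, 40 mm high, clear front stop 24 mm high; with the pusher at 0 its face is 7 mm behind the front edge. Origin under its centre, 30 mm above the counter on a white deck 310 x 470 mm; x rearwards. The three lanes stand side by side at 118 mm pitch, order varies.
- travel_b (a joint): How far (m) lane b's pusher stands back from the front; starts at 0, grows rearwards. Its spring draws it forward unless latched. Notch at 0.150: from 0.135 the push rises to about 7 N near 0.141, then drops to nothing at about 0.146 as it clicks in by itself. Past 0.152 it rises again to 7 N; hard end of track at 0.160. Let go between 0.148 and 0.160, it settles at 0.150 and stays.
- pusher_b_face (a point): Point in the front face of lane b's pusher, mid-width, 20 mm below its top edge, 24 mm above the top of the front stop, 78 mm above the counter; travels with the pusher. x rearwards (the way to push), y across, z up. Short of the notch the push needed is 1.5 N (front) to 2 N.
- pusher_b: Lane b's pusher; its face is an upright white plastic plate 100 mm wide, 5 mm thick, top edge 98 mm above the counter. Origin in its front surface, mid-width, 34 mm above the counter (44 mm below pusher_b_face); x rearwards, z up.
- drum_b: Black coil-spring drum behind pusher b's face, 36 mm in diameter, 44 mm long, between two white cheeks. Origin at its centre, 30 mm behind the face and 74 mm above the counter; it turns about its y.
- lane_b: Fixed pusher lane (empty), 270 mm deep (x), 116 mm wide: black floor 4 mm thick, grey dividers 3 mm thick, 40 mm high, clear front stop 24 mm high; with the pusher at 0 its face is 7 mm behind the front edge. Origin under its centre, 30 mm above the counter on a white deck 310 x 470 mm; x rearwards. The three lanes stand side by side at 118 mm pitch, order varies.
- travel_c (a joint): How far (m) the stocked lane's pusher stands back from the front; about 0.092, its spring pressing the tubes against the front stop.
- lane_c: Fixed pusher lane (stocked: four tubes lie in it), 270 mm deep (x), 116 mm wide: black floor 4 mm thick, grey dividers 3 mm thick, 40 mm high, clear front stop 24 mm high; with the pusher at 0 its face is 7 mm behind the front edge. Origin under its centre, 30 mm above the counter on a white deck 310 x 470 mm; x rearwards. The three lanes stand side by side at 118 mm pitch, order varies.
- tube1: One of the four capped tubes, 24 mm in diameter and 104 mm long, lying across the stocked lane; origin on the underside at mid-length, its length along y.
- tube2: One of the four capped tubes, 24 mm in diameter and 104 mm long, lying across the stocked lane; origin on the underside at mid-length, its length along y.
- tube3: One of the four capped tubes, 24 mm in diameter and 104 mm long, lying across the stocked lane; origin on the underside at mid-length, its length along y.
- tube4: One of the four capped tubes, 24 mm in diameter and 104 mm long, lying across the stocked lane; origin on the underside at mid-length, its length along y.
- tube5: One of three capped tubes of the same kind lying side by side in the small white refill basket; origin on the underside at mid-length.
- tube6: One of three capped tubes of the same kind lying side by side in the small white refill basket; origin on the underside at mid-length.
- tube7: One of three capped tubes of the same kind lying side by side in the small white refill basket; origin on the underside at mid-length.
- tube_upright: Capped tube 24 mm in diameter, 104 mm tall, standing on end on the bare margin of the deck beside the lanes; origin under its centre.
- tin: Round aluminium tin with lid, 44 mm in diameter, 42 mm high, on the bare margin of the deck on the other side of the lanes; origin under its centre.
- tape_roll: Roll of brown packing tape lying flat on the counter, 90 mm in diameter, 24 mm high; origin under its centre.
- scanner: Hand-held barcode scanner lying on the counter, black head and grey handle, about 180 mm long, 60 mm wide, 47 mm high; origin under the middle, x towards the head.
- cleaner: Clear bottle of cleaner, 56 mm in diameter, 150 mm tall, standing on the counter; origin under its centre.
Not all that is in view belongs to the job. What is shaped like the tube_upright but orange or red is not meant.

How it is judged:
By the outcome, as a careful person would: the job done as asked, in the order asked, and still so for the second after the job is handed in, with the robot touching nothing.
It also fails if it takes over 54 s, if anything falls off the work surface, if the arm or the gripper's body presses on something with over 40 N, if the wrist force passes 120 N, or if a joint passes its speed limit or range.

## Working session

There is one attempt and no reset: what is moved stays moved. The work goes in short steps, Python scripts to look and compute and a tool call to move; the robot and the scene stay as the last step left them, time stands still between calls to the robot, and variables do not carry over. Pictures are saved under pics/ and viewed, about 8 in all and at most 12, crops included, and the job is handed in when it is done.

Besides the shell and the picture viewer there is one more tool, called in YAML: its name, and indented under it one key for each argument. play_rows: Moves the arm, as the interface text tells. Scaled input: -1 to 1 covers 0.05 m each way for a shift and 5 degrees each way for a turn. Its arguments: {"type":"object","properties":{"targets":{"type":"array","items":{"type":"array","items":{"type":"array","items":{"type":"number","minimum":-1,"maximum":1}}}},"newtons":{"type":"number"}},"required":["targets"]}

```bash
mkdir -p pics; python3 - <<'E'
from bench import *
import cv2
for n in("scene","top"):
    cv2.imwrite(f"pics/{n}1.png",snapshot(n)); p=camera_params(n); print(n,p)
o=observe();print({k:o[k] for k in("clock","tcp_pos","tcp_rot","contact_force","gripper_width")},grasp_offset)
E
```

```text
scene {'mtx': array([[480.15675925,   0.        , 305.48833624],
       [  0.        , 480.15675925, 238.93095164],
       [  0.        ,   0.        ,   1.        ]]), 'eye': array([1369.17744752,  245.46215497,  666.18075998]), 'rotation': array([0.51155385, 0.26435871, 0.36795414, 0.73009375])}
top {'mtx': array([[458.00017103,   0.        , 317.54202874],
       [  0.        , 458.00017103, 233.89038196],
       [  0.        ,   0.        ,   1.        ]]), 'eye': array([4.00987810e+02, 8.21295161e-01, 1.04546296e+03]), 'rotation': array([-0.69663854, -0.05814703,  0.08028577,  0.71054054])}
{'clock': 0.1, 'tcp_pos': array([256.37537071, 513.91362957, 193.26757333]), 'tcp_rot': array([ 0.68806894,  0.16153238,  0.68845335, -0.16278945]), 'contact_force': array([-0.32987222,  0.66190732, -0.08997879]), 'gripper_width': 1.0054017358501566} 18.700000000000003
```

View pics/scene1.png

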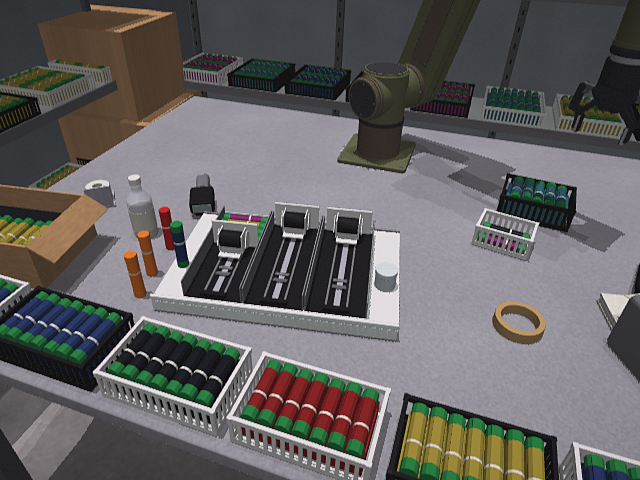

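View pics/top1.png

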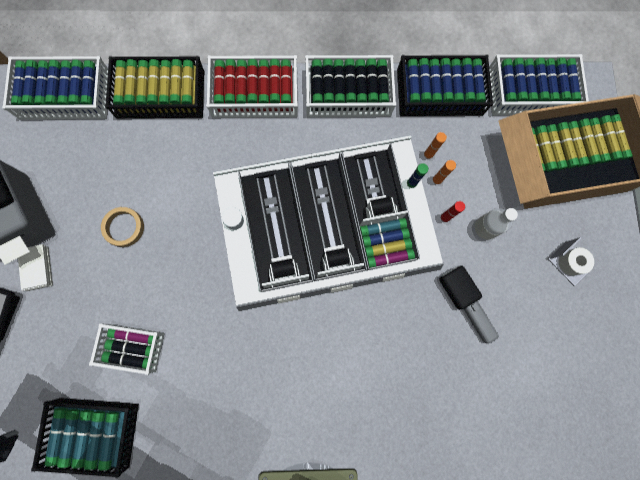

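Scene: the lanes' front faces the robot. In the top picture the stocked lane is the right one (~385,225). The left and middle lanes are empty, with pushers at about (285,280) and (338,268). Next, an enlarged crop of the fronts.

```bash
cat > h.py <<'E'
from bench import *
import numpy as np, cv2
from scipy.spatial.transform import Rotation as R
def ray(n,uv,z):
    p=camera_params(n); M=R.from_quat(np.roll(p['rotation'],-1)).as_matrix()
    d=np.linalg.inv(p['mtx'])@[uv[0],uv[1],1]; d=M@(d*[1,-1,-1]); e=p['eye']
    return e+d*(z-e[2])/d[2]
def proj(n,P):
    p=camera_params(n); M=R.from_quat(np.roll(p['rotation'],-1)).as_matrix()
    c=(M.T@(np.atleast_2d(P)-p['eye']).T).T*[1,-1,-1]
    q=(p['mtx']@c.T).T; return q[:,:2]/q[:,2:]
E
python3 - <<'E'
from h import *
im=cv2.imread("pics/top1.png")[130:310,205:445]
cv2.imwrite("pics/crop.png",cv2.resize(im,None,fx=3.33333,fy=3.33333,interpolation=cv2.INTER_CUBIC))
print(ray("top",(308,475),0))
for uv in((213,172),(409,138),(441,266),(238,306)): print(uv,ray("top",uv,30).round(1))
E
```

```text
[91.02835282 -2.62539705  0.        ]
(213, 172) [752.1 204.6  30. ]
(409, 138) [ 830.9 -255.9   30. ]
(441, 266) [ 524.2 -309.4   30. ]
(238, 306) [445.  143.8  30. ]
```

View pics/crop.png

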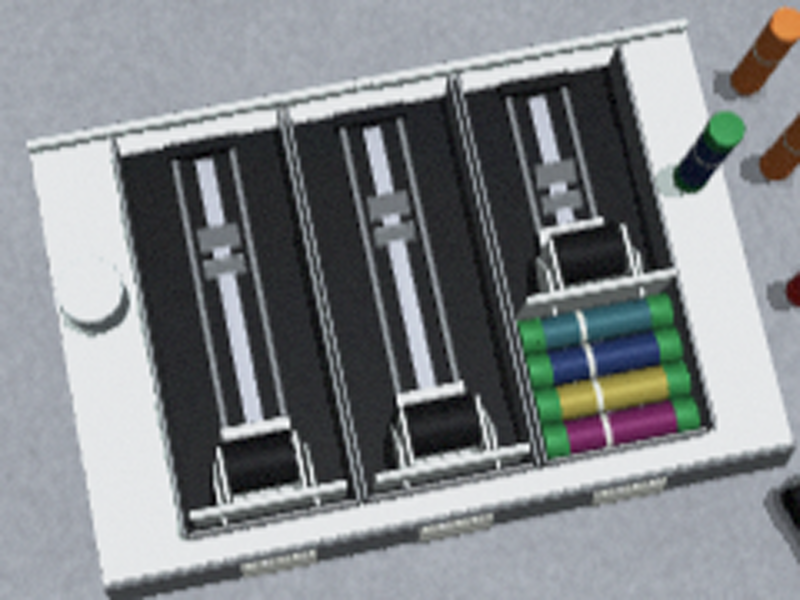

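```bash
python3 - <<'E'
from h import *
f=lambda u,v,z:ray("top",(205+(u-.5*2.33)/3.33333,130+(v-1.2)/3.33333),z)
for a,b in(((190,517),(350,487)),((375,478),(530,448))):
    A,B=f(*a,98),f(*b,98); d=B-A; print(A.round(1),B.round(1),((A+B)/2).round(1),np.hypot(*d[:2]).round(1),np.degrees(np.arctan2(d[0],-d[1])).round(2))
C=[f(*c,30) for c in((30,147),(688,25),(790,447),(107,583))]
print(np.round(C,1))
c=np.mean(C,0); 
y=(C[0]-C[1]+C[3]-C[2]); print("center",c.round(1),"yaw",np.degrees(np.arctan2(-y[0],y[1])))
# predict with yaw
for yaw in (9.8,10.3,10.8):
  r=R.from_euler('z',yaw,degrees=True).as_matrix()
  for i,n in((1,'left'),(0,'mid')):
    for xx in(-128,):
      P=[c*[1,1,0]+r@[xx,118*i+s*50,98] for s in(1,0,-1)]
      q=proj("top",P); print(yaw,n,np.round(P[1],1),((q-[205,130])*3.333+1).round(0).tolist())
o=observe();print(R.from_quat(np.roll(o['tcp_rot'],-1)).as_matrix().round(3))
E
```

```text
[484.3  86.3  98. ] [500.9 -12.8  98. ] [492.6  36.7  98. ] 100.5 9.52
[506.2 -28.5  98. ] [ 523.1 -126.    98. ] [514.7 -77.3  98. ] 99.0 9.86
[[ 747.9  203.    30. ]
 [ 833.  -261.    30. ]
 [ 529.3 -311.3   30. ]
 [ 448.2  146.5   30. ]]
center [639.6 -55.7  30. ] yaw 10.220841700081913
9.8 left [493.4  38.8  98. ] [[187.0, 516.0], [267.0, 500.0], [346.0, 485.0]]
9.8 mid [513.5 -77.5  98. ] [[374.0, 480.0], [453.0, 465.0], [531.0, 450.0]]
10.3 left [492.6  37.5  98. ] [[189.0, 518.0], [269.0, 502.0], [348.0, 486.0]]
10.3 mid [513.7 -78.6  98. ] [[376.0, 480.0], [455.0, 464.0], [533.0, 449.0]]
10.8 left [491.8  36.3  98. ] [[191.0, 520.0], [271.0, 503.0], [350.0, 486.0]]
10.8 mid [513.9 -79.7  98. ] [[378.0, 480.0], [456.0, 464.0], [534.0, 448.0]]
[[-0.001  0.446  0.895]
 [-0.002  0.895 -0.446]
 [-1.    -0.002 -0.   ]]
```

Deck fit: 470×308 mm, yaw ≈10.3°, and plate widths measure 100 mm as given. The top mid-points of the faces are about (492.5, 37) for the left lane and (514, −78) for the middle. The tool z axis will point along the push.

play_rows:
  targets:
    - [[0,0,0,-0.92,0,0,1],[0,0,0,-0.92,0,0,1],[0,0,0,-0.92,0,0,1],[0,0,0,-0.92,0,0,1],[0,0,0,-0.92,0,0,1],[0,0,0,-0.92,0,0,1],[0,0,0,-0.92,0,0,1],[0,0,0,-0.92,0,0,1],[0,-0.85,0.18,0,0,0,1],[0,-0.85,0.18,0,0,0,1],[0,-0.85,0.18,0,0,0,1],[0,-0.85,0.18,0,0,0,1],[0,-0.85,0.18,0,0,0,1],[0,-0.85,0.18,0,0,0,1],[0,-0.85,0.18,0,0,0,1],[0,-0.85,0.18,0,0,0,1],[0,-0.85,0.18,0,0,0,1],[0,-0.85,0.18,0,0,0,1],[0,-0.85,0.18,0,0,0,1],[0,-0.85,0.18,0,0,0,1]]

```text
clock: 2.6
tcp_pos: [454.1, 30.6, 193.9]
tcp_rot: [0.704, -0.063, 0.704, 0.063]
contact_force: [0.6, 0.3, -0.2]
gripper_width: 0.0
```

```bash
cat > s.py <<'E'
from h import *
o=observe(); p=o['tcp_pos']; M=R.from_quat(np.roll(o['tcp_rot'],-1)).as_matrix()
u=R.from_euler('z',10.3,degrees=True).as_matrix()
print(o['clock'],p.round(1),'yaw',np.degrees(np.arctan2(M[1,2],M[0,2])).round(2),'w',round(o['gripper_width'],3),'F',(u.T@o['contact_force']).round(2),'x down',M[:,0].round(3))
for n,c in(('L',(492.5,37,72)),('M',(514,-78,72))): print(n,'tcp rel face top mid (push,left,up from 72)',(u.T@(p-c)).round(1))
E
python3 s.py
```

```text
2.6 [454.1  30.6 193.9] yaw 10.27 w 0.0 F [ 0.59  0.15 -0.18] x down [-0.  0. -1.]
L tcp rel face top mid (push,left,up from 72) [-38.9   0.6 121.9]
M tcp rel face top mid (push,left,up from 72) [-39.5 117.6 121.9]
```

Down 122 mm, then forward 20 mm, leaving a gap of about 8 mm, and look.

play_rows:
  targets:
    - [[0.5,0,0,0,0,0,1],[0.5,0,0,0,0,0,1],[0.5,0,0,0,0,0,1],[0.5,0,0,0,0,0,1],[0.44,0,0,0,0,0,1],[0,0,0.1,0,0,0,1],[0,0,0.1,0,0,0,1],[0,0,0.1,0,0,0,1],[0,0,0.1,0,0,0,1],[0,0,0,0,0,0,1],[0,0,0,0,0,0,1]]

```text
clock: 3.98
tcp_pos: [473.6, 35.6, 72.2]
tcp_rot: [0.704, -0.063, 0.704, 0.063]
contact_force: [0.4, -0.5, -0.3]
gripper_width: 0.003
```

```bash
python3 s.py; python3 - <<'E'
from h import *
a=snapshot("scene")[180:330,150:400]; b=snapshot("wrist")
a=cv2.resize(a,(500,300),interpolation=cv2.INTER_CUBIC); b=cv2.resize(b,(400,300))
cv2.imwrite("pics/c2.png",np.hstack([a[:,100:],b]))
E
```

```text
3.975 [473.6  35.6  72.2] yaw 10.29 w 0.003 F [ 0.32 -0.56 -0.35] x down [-0. -0. -1.]
L tcp rel face top mid (push,left,up from 72) [-18.9   2.    0.2]
M tcp rel face top mid (push,left,up from 72) [-19.5 119.    0.2]
```

View pics/c2.png

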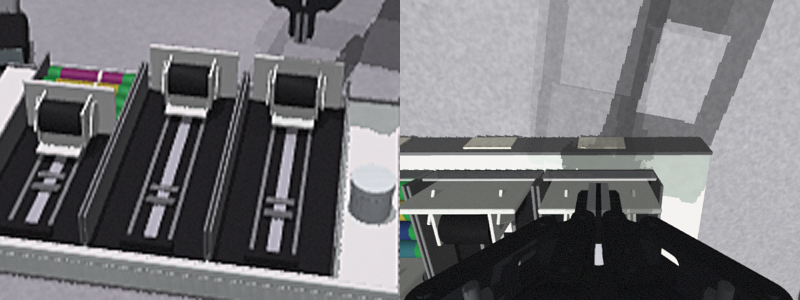

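The shut fingertips are centred in front of the left pusher's face (wrist view ~(600,205), plate from 540 to 660). Now creeping to contact.

play_rows:
  targets:
    - [[0,0,0.04,0,0,0,1],[0,0,0.04,0,0,0,1],[0,0,0.04,0,0,0,1],[0,0,0.04,0,0,0,1],[0,0,0.04,0,0,0,1],[0,0,0.04,0,0,0,1],[0,0,0.04,0,0,0,1],[0,0,0.04,0,0,0,1],[0,0,0,0,0,0,1]]

```text
clock: 5.2
tcp_pos: [489.7, 38.4, 72.1]
tcp_rot: [0.704, -0.063, 0.704, 0.063]
contact_force: [0.1, -0.5, 0.1]
gripper_width: 0.001
```

```bash
python3 s.py
```

```text
5.2 [489.7  38.4  72.1] yaw 10.28 w 0.001 F [ 0.02 -0.52  0.15] x down [ 0.  0. -1.]
L tcp rel face top mid (push,left,up from 72) [-2.5  1.9  0.1]
M tcp rel face top mid (push,left,up from 72) [-3.100e+00  1.189e+02  1.000e-01]
```

play_rows:
  targets:
    - [[0,0,0.04,0,0,0,1],[0,0,0.04,0,0,0,1],[0,0,0.04,0,0,0,1],[0,0,0,0,0,0,1]]

```text
clock: 5.7
tcp_pos: [495.6, 39.5, 72.1]
tcp_rot: [0.704, -0.063, 0.704, 0.063]
contact_force: [0.3, 0.3, -0.4]
gripper_width: 0.002
```

```bash
python3 s.py; python3 - <<'E'
from h import *
a=snapshot("scene")[180:300,230:390]; b=snapshot("wrist")[120:270,450:650]
cv2.imwrite("pics/c3.png",np.hstack([cv2.resize(a,(400,300),interpolation=cv2.INTER_CUBIC),cv2.resize(b,(400,300))]))
E
```

```text
5.7 [495.6  39.5  72.1] yaw 10.29 w 0.002 F [ 0.32  0.27 -0.37] x down [ 0.  0. -1.]
L tcp rel face top mid (push,left,up from 72) [3.6 1.9 0.1]
M tcp rel face top mid (push,left,up from 72) [3.000e+00 1.189e+02 1.000e-01]
```

View pics/c3.png

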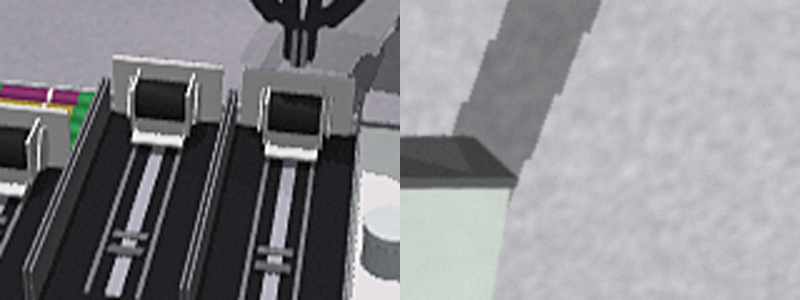

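```bash
python3 - <<'E'
from h import *
u=R.from_euler('z',10.3,degrees=True).as_matrix()
for a in((326.8,207.2),(374,210.),(275.4,202.5),(319,207)):
    P=ray("scene",a,98); print(P.round(1),(u.T@(P-(492.5,37,98))).round(1))
a=cv2.imread("pics/scene1.png"); b=snapshot("scene"); cv2.imwrite("pics/sc3.png",b)
t=snapshot("top"); cv2.imwrite("pics/top3.png",t)
# shift of the plate's lower part between images
T=a[222:246,322:380]; r=cv2.matchTemplate(b[212:256,312:390],T,cv2.TM_SQDIFF); print(cv2.minMaxLoc(r)[2])
w=snapshot("wrist"); s=cv2.resize(np.vstack([a[195:255,310:390],b[195:255,310:390]]),None,fx=3.75,fy=3.75,interpolation=cv2.INTER_CUBIC)
cv2.imwrite("pics/c4.png",np.hstack([s[:450],w[240:465,250:490].repeat(2,0).repeat(2,1)]))
E
```

```text
[505.8  -7.7  98. ] [  5.1 -46.3   0. ]
[480.4  92.9  98. ] [-2.  57.1  0. ]
[ 527.5 -121.4   98. ] [   6.1 -162.1    0. ]
[511.1 -24.1  98. ] [  7.4 -63.4   0. ]
(10, 10)
```

View pics/c4.png

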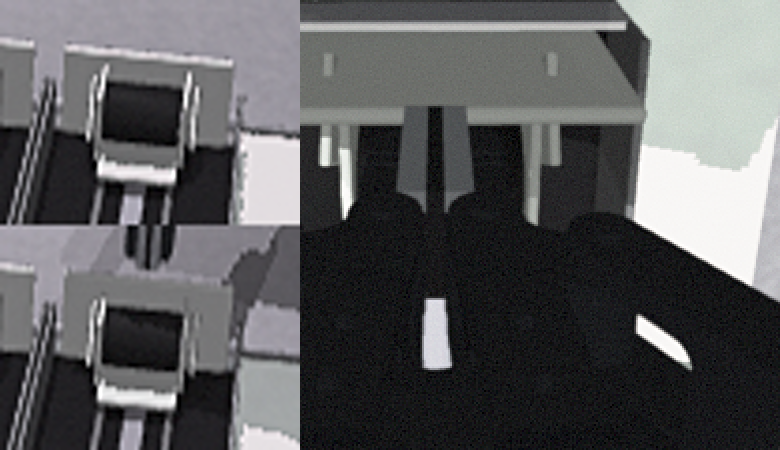

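```bash
python3 - <<'E'
from h import *
p=camera_params("wrist"); T=np.array(p['tool_from_camera']); print(T.round(2),p['mtx'].round(1))
o=observe(); M=R.from_quat(np.roll(o['tcp_rot'],-1)).as_matrix(); u=R.from_euler('z',10.3,degrees=True).as_matrix()
print('cam',(u.T@(M@T[:3,3])).round(1),'view',(u.T@M@T[:3,:3]@[0,0,-1]).round(2),'up',(u.T@M@T[:3,:3]@[0,1,0]).round(2))
def pw(P):
    t=M.T@(np.array(P)-o['tcp_pos']); c=T[:3,:3].T@(t-T[:3,3]); q=p['mtx']@(c*[1,-1,-1]); return (q[:2]/q[2])
print('tcp',pw(o['tcp_pos']))
cp=lambda q:((q-[250,240])*2+[300,0]).round(0)
for n,l in(('tcp',(0,0,0)),('tip front',(-11,0,0)),('tip rear',(11,0,0)),('26up',(0,0,26)),('26up rear',(11,0,26))): print(n,cp(pw(o['tcp_pos']+u@l)))
for dx in(0,5,10,15):
  for z in(98,54): print('face',dx,z,[cp(pw(u@[dx,s,0]+[492.5,37,z])) for s in(50,-50)])
E
```

```text
[[-0.0000e+00  3.0000e-01 -9.5000e-01 -1.8059e+02]
 [ 1.0000e+00 -0.0000e+00 -0.0000e+00  8.0000e-02]
 [-0.0000e+00 -9.5000e-01 -3.0000e-01 -7.7750e+01]
 [ 0.0000e+00  0.0000e+00  0.0000e+00  1.0000e+00]] [[354.3   0.  317.2]
 [  0.  354.3 243.2]
 [  0.    0.    1. ]]
cam [-7.770e+01  1.000e-01  1.806e+02] view [ 0.3   0.   -0.95] up [-0.95 -0.   -0.3 ]
tcp [316.77041113 279.46652091]
tcp [434.  79.]
tip front [434.  42.]
tip rear [434. 115.]
26up [433. 122.]
26up rear [433. 162.]
face 0 98 [array([634., 110.]), array([217., 110.])]
face 0 54 [array([594.,  45.]), array([260.,  45.])]
face 5 98 [array([632., 129.]), array([219., 129.])]
face 5 54 [array([593.,  61.]), array([261.,  61.])]
face 10 98 [array([630., 147.]), array([221., 147.])]
face 10 54 [array([592.,  76.]), array([262.,  76.])]
face 15 98 [array([629., 165.]), array([222., 165.])]
face 15 54 [array([591.,  91.]), array([263.,  91.])]
```

```bash
python3 - <<'E'
from h import *
w=snapshot("wrist"); cv2.imwrite("pics/w5.png",w)
b=cv2.resize(w[225:345,260:380],None,fx=5,fy=5,interpolation=cv2.INTER_CUBIC)
b=np.clip(255*(b/255.)**.5,0,255).astype('uint8')
cv2.imwrite("pics/c5.png",b)
t=cv2.imread("pics/top3.png"); d=cv2.absdiff(t,cv2.imread("pics/top1.png")).sum(2)
print(proj("top",observe()['tcp_pos']),proj("scene",observe()['tcp_pos']))
print(t[270:300:3,285].tolist())
E
```

```text
[[284.90873645 280.13189689]] [[347.94978888 218.63200513]]
[[67, 89, 85], [66, 85, 82], [63, 81, 76], [41, 59, 56], [31, 41, 40], [37, 46, 44], [38, 52, 50], [20, 18, 14], [161, 164, 152], [74, 75, 73]]
```

View pics/c5.png

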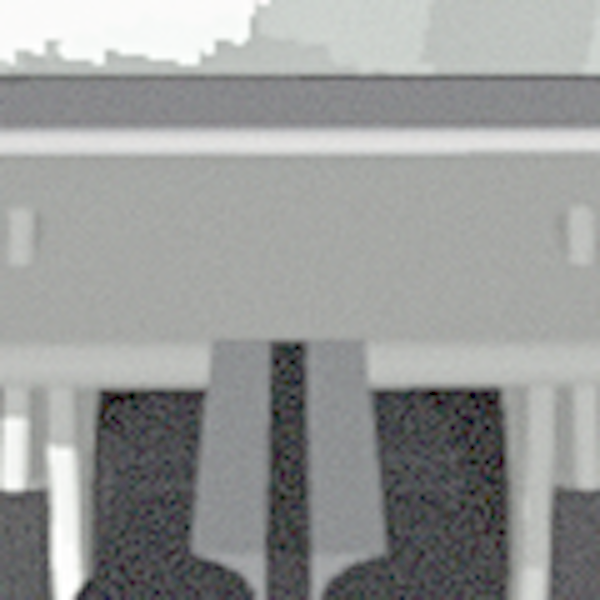

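```bash
python3 - <<'E'
from h import *
c=cv2.imread("pics/c2.png",0)[:,400:]
w=cv2.resize(cv2.imread("pics/w5.png",0),(400,300))
print('row c2@finger c2@beside w5@finger w5@beside')
for r in range(140,225,3): print(r,round(r*1.6),c[r,193:196].mean().round(),c[r,175],w[r,193:196].mean().round(),w[r,175])
o=observe();u=R.from_euler('z',10.3,degrees=True).as_matrix()
for l in((0,0,0),(11,0,0),(4,0,26),(0,0,26),(11,0,40),(-11,0,40)): print(l,proj("scene",o['tcp_pos']+u@l).round(1))
print('plate top rear',proj("scene",u@[5,2,0]+[492,37,98]).round(1))
cv2.imwrite("pics/c6.png",np.hstack([cv2.resize(c[150:225,150:250],None,fx=4,fy=4),cv2.resize(w[150:225,150:250],None,fx=4,fy=4)]))
E
```

```text
row c2@finger c2@beside w5@finger w5@beside
140 224 134.0 72 242.0 246
143 229 120.0 66 179.0 246
146 234 108.0 63 141.0 239
149 238 58.0 55 133.0 132
152 243 64.0 61 73.0 76
155 248 112.0 114 73.0 72
158 253 138.0 138 196.0 192
161 258 137.0 136 108.0 105
164 262 137.0 136 108.0 109
167 267 139.0 136 110.0 111
170 272 53.0 50 110.0 111
173 277 73.0 72 109.0 110
176 282 73.0 70 110.0 109
179 286 208.0 211 110.0 111
182 291 101.0 103 107.0 110
185 296 78.0 104 81.0 141
188 301 76.0 106 79.0 118
191 306 78.0 105 82.0 11
194 310 75.0 109 77.0 22
197 315 75.0 106 78.0 27
200 320 73.0 106 78.0 32
203 325 73.0 106 76.0 30
206 330 72.0 78 76.0 28
209 334 75.0 54 79.0 20
212 339 90.0 21 93.0 19
215 344 51.0 12 53.0 17
218 349 23.0 17 19.0 25
221 354 19.0 15 19.0 19
224 358 14.0 19 19.0 20
(0, 0, 0) [[347.9 218.6]]
(11, 0, 0) [[347.5 221.3]]
(4, 0, 26) [[348.5 209.8]]
(0, 0, 26) [[348.7 208.8]]
(11, 0, 40) [[348.6 206. ]]
(-11, 0, 40) [[349.5 200.8]]
plate top rear [[348.7 209.2]]
```

View pics/c6.png

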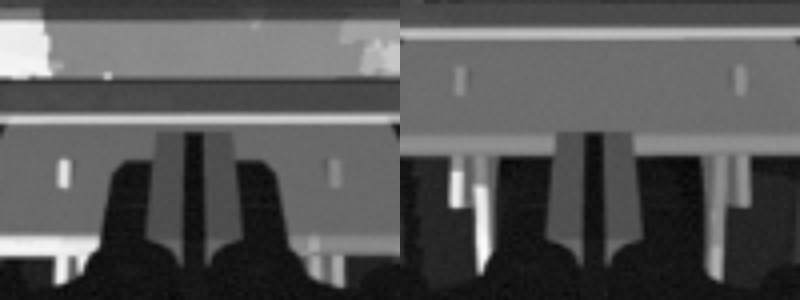

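Odd: the TCP reads 3.6 mm past the face, yet there is no force and the pusher hasn't moved. The wrist view has the fingertips ending at row 293 in both poses. The scene view had them ending at row ~199 with the plate's edge below at 207. Both fit fingertips about 40 mm above the reported TCP, so the tip is above the plate. I'll back off, lower and feel forward carefully. Contact with the front stop would come at about −21 mm and with the plate at about −11 mm, so I can tell them apart.

play_rows:
  targets:
    - [[0,0,-0.3,0,0,0,1],[0,0,-0.3,0,0,0,1],[0.12,0,0,0,0,0,1],[0.12,0,0,0,0,0,1],[0.12,0,0,0,0,0,1],[0.12,0,0,0,0,0,1],[0.12,0,0,0,0,0,1],[0.12,0,0,0,0,0,1],[0,0,0.04,0,0,0,1],[0,0,0.04,0,0,0,1],[0,0,0,0,0,0,1]]

```text
clock: 7.38
tcp_pos: [470.4, 34.9, 36.4]
tcp_rot: [0.705, -0.063, 0.704, 0.063]
contact_force: [-0.3, -0.1, -0.5]
gripper_width: 0.002
```

```bash
python3 s.py; python3 - <<'E'
from h import *
w=snapshot("wrist"); s=snapshot("scene"); cv2.imwrite("pics/s7.png",s)
s=cv2.resize(s[175:235,300:380],None,fx=5,fy=5,interpolation=cv2.INTER_CUBIC)
w=cv2.resize(w[210:360,220:420],(400,300))
cv2.imwrite("pics/c7.png",np.hstack([s,np.clip(255*(w/255.)**.6,0,255).astype('uint8')]))
E
```

```text
7.375 [470.4  34.9  36.4] yaw 10.29 w 0.002 F [-0.34 -0.08 -0.53] x down [ 0.001 -0.    -1.   ]
L tcp rel face top mid (push,left,up from 72) [-22.1   1.8 -35.6]
M tcp rel face top mid (push,left,up from 72) [-22.7 118.8 -35.6]
```

View pics/c7.png

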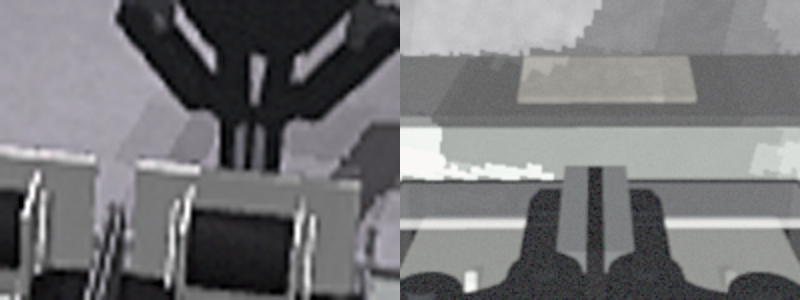

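No contact while lowering, and the fingertips are now hidden behind the plate in the scene view, as intended. Feeling forward.

play_rows:
  targets:
    - [[0,0,0.04,0,0,0,1],[0,0,0.04,0,0,0,1],[0,0,0.04,0,0,0,1],[0,0,0,0,0,0,1]]

```text
clock: 7.98
tcp_pos: [476.0, 35.9, 36.1]
tcp_rot: [0.704, -0.063, 0.704, 0.063]
contact_force: [-0.5, -0.0, -0.5]
gripper_width: -0.002
```

play_rows:
  targets:
    - [[0,0,0.04,0,0,0,1],[0,0,0.04,0,0,0,1],[0,0,0.04,0,0,0,1],[0,0,0.04,0,0,0,1],[0,0,0,0,0,0,1]]

```text
clock: 8.6
tcp_pos: [483.2, 37.3, 36.0]
tcp_rot: [0.704, -0.063, 0.705, 0.063]
contact_force: [-1.7, -0.9, 1.7]
gripper_width: 0.002
```

```bash
python3 s.py
```

```text
8.6 [483.2  37.3  36. ] yaw 10.29 w 0.002 F [-1.84 -0.54  1.66] x down [-0.001 -0.    -1.   ]
L tcp rel face top mid (push,left,up from 72) [ -9.1   2.  -36. ]
M tcp rel face top mid (push,left,up from 72) [ -9.7 119.  -36. ]
```

play_rows:
  targets:
    - [[0,0,0.04,0,0,0,1],[0,0,0.04,0,0,0,1],[0,0,0.04,0,0,0,1],[0,0,0.04,0,0,0,1],[0,0,0,0,0,0,1]]

```text
clock: 9.22
tcp_pos: [491.6, 38.9, 36.0]
tcp_rot: [0.704, -0.063, 0.704, 0.063]
contact_force: [-1.5, -0.3, -0.7]
gripper_width: -0.0
```

```bash
python3 s.py;  python3 - <<'E'
from h import *
w=snapshot("wrist"); s=snapshot("scene"); cv2.imwrite("pics/s8.png",s)
s=cv2.resize(s[175:235,300:380],None,fx=5,fy=5,interpolation=cv2.INTER_CUBIC)
w=cv2.resize(w[210:360,220:420],(400,300))
cv2.imwrite("pics/c8.png",np.hstack([s,np.clip(255*(w/255.)**.6,0,255).astype('uint8')]))
E
```

```text
9.225 [491.6  38.9  36. ] yaw 10.29 w -0.0 F [-1.53 -0.06 -0.72] x down [ 0.  0. -1.]
L tcp rel face top mid (push,left,up from 72) [ -0.5   2.  -36. ]
M tcp rel face top mid (push,left,up from 72) [ -1.1 119.  -36. ]
```

View pics/c8.png

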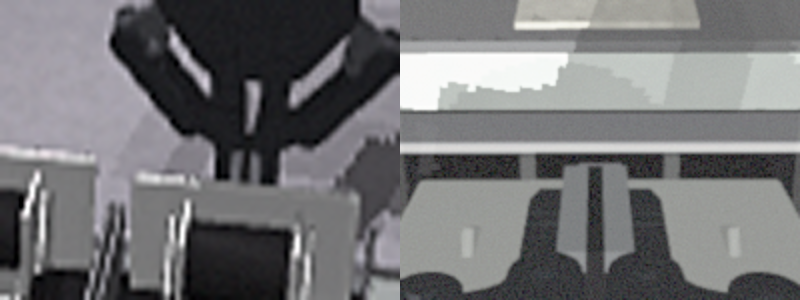

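The pusher is moving: the plate has shifted in both views and the push holds at 1.5 N. The touch was at TCP rel ≈ −11, so travel ≈ rel + 11. Pushing on, to well short of the notch.

play_rows:
  targets:
    - [[0,0,0.08,0,0,0,1],[0,0,0.14,0,0,0,1],[0,0,0.14,0,0,0,1],[0,0,0.14,0,0,0,1],[0,0,0.14,0,0,0,1],[0,0,0.14,0,0,0,1],[0,0,0.14,0,0,0,1],[0,0,0.14,0,0,0,1],[0,0,0.14,0,0,0,1],[0,0,0.14,0,0,0,1],[0,0,0.14,0,0,0,1],[0,0,0.14,0,0,0,1],[0,0,0.14,0,0,0,1],[0,0,0.14,0,0,0,1],[0,0,0.14,0,0,0,1],[0,0,0.14,0,0,0,1],[0,0,0.08,0,0,0,1],[0,0,0.04,0,0,0,1],[0,0,0,0,0,0,1]]

```text
clock: 11.7
tcp_pos: [604.9, 59.2, 36.2]
tcp_rot: [0.704, -0.063, 0.704, 0.063]
contact_force: [-2.3, -0.2, 0.7]
gripper_width: 0.002
```

```bash
python3 s.py
```

```text
11.7 [604.9  59.2  36.2] yaw 10.29 w 0.002 F [-2.29  0.2   0.75] x down [ 0. -0. -1.]
L tcp rel face top mid (push,left,up from 72) [114.5   1.8 -35.8]
M tcp rel face top mid (push,left,up from 72) [113.9 118.8 -35.8]
```

play_rows:
  targets:
    - [[0,0,0.04,0,0,0,1],[0,0,0.04,0,0,0,1],[0,0,0.04,0,0,0,1],[0,0,0.04,0,0,0,1],[0,0,0,0,0,0,1]]

```text
clock: 12.32
tcp_pos: [612.9, 60.7, 36.2]
tcp_rot: [0.704, -0.063, 0.704, 0.063]
contact_force: [-2.4, -0.2, 1.0]
gripper_width: 0.002
```

play_rows:
  targets:
    - [[0,0,0.02,0,0,0,1],[0,0,0.02,0,0,0,1],[0,0,0.02,0,0,0,1],[0,0,0,0,0,0,1]]

```text
clock: 12.82
tcp_pos: [615.3, 61.2, 36.2]
tcp_rot: [0.704, -0.063, 0.704, 0.063]
contact_force: [-2.6, -0.4, 2.0]
gripper_width: 0.001
```

play_rows:
  targets:
    - [[0,0,0.02,0,0,0,1],[0,0,0.02,0,0,0,1],[0,0,0,0,0,0,1]]

```text
clock: 13.2
tcp_pos: [616.0, 61.3, 36.0]
tcp_rot: [0.703, -0.063, 0.705, 0.063]
contact_force: [-4.8, -1.1, 4.3]
gripper_width: -0.003
```

play_rows:
  targets:
    - [[0,0,0.02,0,0,0,1],[0,0,0.02,0,0,0,1],[0,0,0,0,0,0,1]]

```text
clock: 13.58
tcp_pos: [617.2, 61.6, 36.0]
tcp_rot: [0.703, -0.064, 0.706, 0.063]
contact_force: [-6.4, -1.4, 5.4]
gripper_width: -0.002
```

The resistance is rising. Single millimetres now.

play_rows:
  targets:
    - [[0,0,0.02,0,0,0,1],[0,0,0.02,0,0,0,1],[0,0,0,0,0,0,1]]

```text
clock: 13.95
tcp_pos: [619.0, 61.9, 36.0]
tcp_rot: [0.703, -0.064, 0.706, 0.063]
contact_force: [-7.8, -2.4, 4.9]
gripper_width: -0.001
```

play_rows:
  targets:
    - [[0,0,0.02,0,0,0,1],[0,0,0,0,0,0,1]]

```text
clock: 14.2
tcp_pos: [619.7, 62.0, 36.0]
tcp_rot: [0.703, -0.064, 0.706, 0.063]
contact_force: [-7.7, -2.2, 4.9]
gripper_width: 0.002
```

play_rows:
  targets:
    - [[0,0,0.02,0,0,0,1],[0,0,0,0,0,0,1]]

```text
clock: 14.45
tcp_pos: [621.0, 62.3, 36.0]
tcp_rot: [0.703, -0.063, 0.706, 0.063]
contact_force: [-7.0, -2.3, 4.8]
gripper_width: 0.003
```

Past the crest and the force is starting to fall.

play_rows:
  targets:
    - [[0,0,0.02,0,0,0,1],[0,0,0,0,0,0,1]]

```text
clock: 14.7
tcp_pos: [624.3, 62.9, 36.0]
tcp_rot: [0.704, -0.063, 0.704, 0.063]
contact_force: [-1.4, -0.3, 0.6]
gripper_width: -0.004
```

play_rows:
  targets:
    - [[0,0,0.02,0,0,0,1],[0,0,0,0,0,0,1]]

```text
clock: 14.95
tcp_pos: [626.8, 63.2, 36.3]
tcp_rot: [0.705, -0.063, 0.703, 0.063]
contact_force: [-0.1, 0.1, -0.3]
gripper_width: -0.001
```

It clicked: the force dropped from 8 N to 0, at about 0.149 travel. Backing off, lifting, crossing to just before the middle pusher.

play_rows:
  targets:
    - [[0,0,-0.1,0,0,0,1],[0,0,-0.2,0,0,0,1],[0,0,-0.3,0,0,0,1],[-0.4,0,0,0,0,0,1],[-0.5,0,0,0,0,0,1],[-0.5,0,0,0,0,0,1],[-0.4,0,0,0,0,0,1],[0,-0.4,-0.45,0,0,0,1],[0,-0.4,-0.45,0,0,0,1],[0,-0.4,-0.45,0,0,0,1],[0,-0.4,-0.45,0,0,0,1],[0,-0.4,-0.45,0,0,0,1],[0,-0.38,-0.48,0,0,0,1],[0,0,0,0,0,0,1]]

```text
clock: 16.7
tcp_pos: [479.8, -84.5, 126.0]
tcp_rot: [0.704, -0.062, 0.705, 0.063]
contact_force: [0.7, 0.4, 0.1]
gripper_width: -0.0
```

```bash
python3 s.py;  python3 - <<'E'
from h import *
w=snapshot("wrist"); s=snapshot("scene"); cv2.imwrite("pics/s9.png",s)
s=cv2.resize(s[175:325,170:370],None,fx=2,fy=2,interpolation=cv2.INTER_CUBIC)
cv2.imwrite("pics/c9.png",np.hstack([s,cv2.resize(w,(400,300))]))
E
```

```text
16.7 [479.8 -84.5 126. ] yaw 10.13 w -0.0 F [0.77 0.24 0.07] x down [-0.002  0.    -1.   ]
L tcp rel face top mid (push,left,up from 72) [ -34.2 -117.2   54. ]
M tcp rel face top mid (push,left,up from 72) [-34.8  -0.3  54. ]
```

View pics/c9.png

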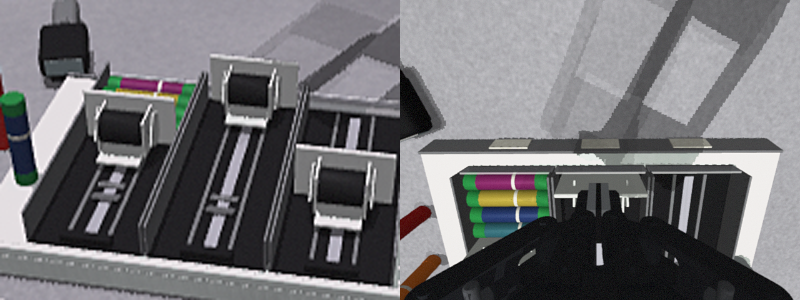

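The left pusher stands back by itself (scene crop ~(345,180)), and the fingers are centred in front of the middle pusher. Lowering and feeling forward.

play_rows:
  targets:
    - [[0.4,0,0,0,0,0,1],[0.5,0,0,0,0,0,1],[0.4,0,0,0,0,0,1],[0.3,0,0,0,0,0,1],[0.2,0,0,0,0,0,1],[0,0,0.12,0,0,0,1],[0,0,0.12,0,0,0,1],[0,0,0.12,0,0,0,1],[0,0,0,0,0,0,1]]

```text
clock: 17.92
tcp_pos: [501.7, -80.6, 36.6]
tcp_rot: [0.705, -0.064, 0.704, 0.063]
contact_force: [0.1, -0.9, -0.7]
gripper_width: 0.001
```

play_rows:
  targets:
    - [[0,0,0.04,0,0,0,1],[0,0,0.04,0,0,0,1],[0,0,0.04,0,0,0,1],[0,0,0.04,0,0,0,1],[0,0,0.04,0,0,0,1],[0,0,0.04,0,0,0,1],[0,0,0,0,0,0,1]]

```text
clock: 18.8
tcp_pos: [512.3, -78.3, 36.1]
tcp_rot: [0.704, -0.063, 0.704, 0.063]
contact_force: [-1.1, 0.4, -0.3]
gripper_width: 0.002
```

```bash
python3 s.py
```

```text
18.8 [512.3 -78.3  36.1] yaw 10.29 w 0.002 F [-1.03  0.64 -0.32] x down [-0.  0. -1.]
L tcp rel face top mid (push,left,up from 72) [  -1.1 -117.   -35.9]
M tcp rel face top mid (push,left,up from 72) [ -1.7   0.  -35.9]
```

play_rows:
  targets:
    - [[0,0,0.08,0,0,0,1],[0,0,0.14,0,0,0,1],[0,0,0.14,0,0,0,1],[0,0,0.14,0,0,0,1],[0,0,0.14,0,0,0,1],[0,0,0.14,0,0,0,1],[0,0,0.14,0,0,0,1],[0,0,0.14,0,0,0,1],[0,0,0.14,0,0,0,1],[0,0,0.14,0,0,0,1],[0,0,0.14,0,0,0,1],[0,0,0.14,0,0,0,1],[0,0,0.14,0,0,0,1],[0,0,0.14,0,0,0,1],[0,0,0.14,0,0,0,1],[0,0,0.14,0,0,0,1],[0,0,0.08,0,0,0,1],[0,0,0.04,0,0,0,1],[0,0,0,0,0,0,1]]

```text
clock: 21.18
tcp_pos: [625.6, -58.0, 36.2]
tcp_rot: [0.704, -0.063, 0.704, 0.063]
contact_force: [-2.4, 0.1, -0.3]
gripper_width: -0.001
```

play_rows:
  targets:
    - [[0,0,0.04,0,0,0,1],[0,0,0.04,0,0,0,1],[0,0,0.04,0,0,0,1],[0,0,0,0,0,0,1]]

```text
clock: 21.68
tcp_pos: [631.6, -56.9, 36.2]
tcp_rot: [0.704, -0.063, 0.704, 0.063]
contact_force: [-2.9, 0.9, 0.0]
gripper_width: 0.001
```

play_rows:
  targets:
    - [[0,0,0.02,0,0,0,1],[0,0,0.02,0,0,0,1],[0,0,0.02,0,0,0,1],[0,0,0.02,0,0,0,1],[0,0,0,0,0,0,1]]

```text
clock: 22.3
tcp_pos: [635.4, -56.2, 36.2]
tcp_rot: [0.704, -0.063, 0.704, 0.063]
contact_force: [-1.5, -1.3, 0.5]
gripper_width: 0.001
```

play_rows:
  targets:
    - [[0,0,0.02,0,0,0,1],[0,0,0.02,0,0,0,1],[0,0,0,0,0,0,1]]

```text
clock: 22.68
tcp_pos: [637.0, -55.9, 36.2]
tcp_rot: [0.704, -0.063, 0.704, 0.063]
contact_force: [-3.6, -1.7, 1.6]
gripper_width: 0.002
```

play_rows:
  targets:
    - [[0,0,0.02,0,0,0,1],[0,0,0.02,0,0,0,1],[0,0,0,0,0,0,1]]

```text
clock: 23.05
tcp_pos: [637.6, -55.7, 36.2]
tcp_rot: [0.703, -0.063, 0.705, 0.063]
contact_force: [-6.2, -2.9, 4.5]
gripper_width: -0.004
```

play_rows:
  targets:
    - [[0,0,0.02,0,0,0,1],[0,0,0.02,0,0,0,1],[0,0,0,0,0,0,1]]

```text
clock: 23.42
tcp_pos: [639.1, -55.4, 36.2]
tcp_rot: [0.703, -0.063, 0.705, 0.063]
contact_force: [-7.1, -2.7, 5.9]
gripper_width: -0.002
```

play_rows:
  targets:
    - [[0,0,0.02,0,0,0,1],[0,0,0,0,0,0,1]]

```text
clock: 23.68
tcp_pos: [640.0, -55.2, 36.2]
tcp_rot: [0.703, -0.063, 0.706, 0.063]
contact_force: [-7.4, -2.5, 4.9]
gripper_width: -0.003
```

play_rows:
  targets:
    - [[0,0,0.02,0,0,0,1],[0,0,0,0,0,0,1]]

```text
clock: 23.92
tcp_pos: [640.8, -55.1, 36.2]
tcp_rot: [0.703, -0.064, 0.706, 0.063]
contact_force: [-7.8, -2.8, 4.8]
gripper_width: -0.002
```

play_rows:
  targets:
    - [[0,0,0.02,0,0,0,1],[0,0,0,0,0,0,1]]

```text
clock: 24.18
tcp_pos: [641.8, -54.9, 36.2]
tcp_rot: [0.703, -0.063, 0.706, 0.063]
contact_force: [-7.1, -1.7, 4.2]
gripper_width: 0.004
```

play_rows:
  targets:
    - [[0,0,0.02,0,0,0,1],[0,0,0,0,0,0,1]]

```text
clock: 24.42
tcp_pos: [643.9, -54.5, 36.2]
tcp_rot: [0.704, -0.063, 0.705, 0.063]
contact_force: [-4.6, -2.5, 2.4]
gripper_width: 0.001
```

play_rows:
  targets:
    - [[0,0,0.02,0,0,0,1],[0,0,0,0,0,0,1]]

```text
clock: 24.68
tcp_pos: [647.7, -53.8, 36.3]
tcp_rot: [0.705, -0.063, 0.703, 0.063]
contact_force: [0.1, 0.3, -0.8]
gripper_width: -0.003
```

Clicked: the force is at zero. Back off, lift clear, and check.

play_rows:
  targets:
    - [[0,0,-0.1,0,0,0,1],[0,0,-0.2,0,0,0,1],[0,0,-0.3,0,0,0,1],[-0.4,0,0,0,0,0,1],[-0.5,0,0,0,0,0,1],[-0.5,0,0,0,0,0,1],[-0.5,0,0,0,0,0,1],[-0.5,0,0,0,0,0,1],[0,0.5,-0.5,0,0,0,1],[0,0.7,-0.5,0,0,0,1],[0,0.7,-0.5,0,0,0,1],[0,0.7,-0.5,0,0,0,1],[0,0.7,-0.3,0,0,0,1],[0,0.7,0,0,0,0,1],[0,0.7,0,0,0,0,1],[0,0.5,0,0,0,0,1],[0,0,0,0,0,0,1],[0,0,0,0,0,0,1]]

```text
clock: 26.92
tcp_pos: [456.3, 175.0, 156.0]
tcp_rot: [0.704, -0.064, 0.704, 0.063]
contact_force: [-0.7, 0.2, 0.7]
gripper_width: -0.001
```

```bash
python3 s.py;  python3 - <<'E'
from h import *
s=snapshot("scene"); t=snapshot("top")
s=cv2.resize(s[175:325,130:410],(560,300),interpolation=cv2.INTER_CUBIC)[:,:400]
cv2.imwrite("pics/c10.png",np.hstack([s,cv2.resize(t[110:320,180:460],(400,300),interpolation=cv2.INTER_CUBIC)]))
E
```

```text
26.925 [456.3 175.  156. ] yaw 10.3 w -0.001 F [-0.62  0.33  0.66] x down [-0.    -0.001 -1.   ]
L tcp rel face top mid (push,left,up from 72) [-10.9 142.2  84. ]
M tcp rel face top mid (push,left,up from 72) [-11.5 259.2  84. ]
```

View pics/c10.png

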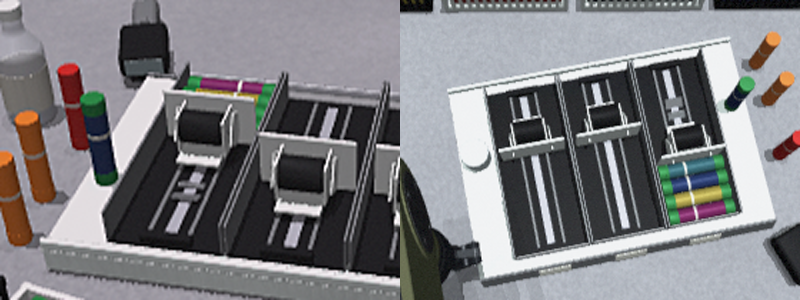

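Both pushers stand back level with each other, and the stocked lane, tin and tubes are where they were. A numerical check, then hand in.

```bash
python3 - <<'E'
from h import *
u=R.from_euler('z',10.3,degrees=True).as_matrix()
for c,q in(((492.5,37,98),(531,151)),((514,-78,98),(609,132))):
    print((u.T@(ray("top",(180+(q[0]-400)/1.4286,110+q[1]/1.4286),98)-c)).round(1))
print(close_job())
E
```

```text
[140.2   3.2   0. ]
[145.8   0.5   0. ]
the job is handed in; nothing more can be done
None
```

Both empty lanes' pushers (left and middle, seen from the robot) are locked back and standing by themselves, and the job is handed in. I pushed each by its front face with the shut fingertips.

- **Click:** on each pusher the force rose to about 8 N, then fell to zero at a travel of about 149–150 mm. I stopped there, short of the end of the track, then backed off and lifted clear.
- **Last picture:** both pushers stand level with each other. The stocked lane, tubes and tin looked undisturbed. The robot touched nothing, and the clock read about 27 s of the 54 s allowed.
- **Pixel check that disagreed:** a rough reading of the plate positions gave 140 mm and 146 mm of travel instead of 150. I picked those points by eye on a small crop, worth several mm of error. A pusher at 140 mm that wasn't latched would have sprung forward, and the left one stayed put for about 12 s after release, the middle one about 2 s.
- **Fingertip height disagreed:** the fingertips sat about 40 mm higher than the reported TCP. My first approach therefore passed over the plate's top without touching it, and I lowered the tool 36 mm to make contact.

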